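# Clear the rapid-test table between patients

## Task

Clear the rapid-test table for the next patient. Sharps first: before you move anything else, put both used lancets into the sharps container. Then lay the two tests from the table flat and face up on the floor of the results tray, side by side in line with the test already there and without disturbing it, and stand the buffer bottle upright in the empty bay of the bottle stand.

Things in the scene. Friction and masses are not known exactly. Their poses are not given: they have to be found in the camera images.
- lancet_a_mid (a point): One of two alike: used safety lancet lying flat on the table, loose, 12 g: small flat grey housing 26 x 16 x 11 mm (thick) with slimmer white nose (+x) and white push button (-x), 44 mm long in all. This point is its centre, half-way up, 5.5 mm above the table; x along its length, y across its 16 mm width, z up.
- lancet_b_mid (a point): Other of two alike: used safety lancet lying flat on the table, loose, 12 g: small flat grey housing 26 x 16 x 11 mm (thick) with slimmer white nose (+x) and white push button (-x), 44 mm long in all. This point is its centre, half-way up, 5.5 mm above the table; x along its length, y across its 16 mm width, z up.
- test_a_mid (a point): One of two alike: used rapid-test cassette lying face up by itself on the table near the robot (not in the long row of finished tests at the far edge): thin pale slab 70 x 22 x 6 mm with result window and round well, loose, 12-20 g. This point is its centre, half-way up, 3 mm above the table; x along its 70 mm length, y across its width, z out of its face.
- test_b_mid (a point): Other of two alike: used rapid-test cassette lying face up by itself on the table near the robot (not in the long row of finished tests at the far edge): thin pale slab 70 x 22 x 6 mm with result window and round well, loose, 12-20 g. This point is its centre, half-way up, 3 mm above the table; x along its 70 mm length, y across its width, z out of its face.
- buffer_mid (a point): the buffer dropper bottle standing by itself on the table: white, round, 78 mm high, loose, 30-65 g; straight body 30 mm in diameter up to 55 mm, then a shoulder and a grey cap 17 mm in diameter from 62 to 78 mm. This point is on its axis half-way up, 39 mm above its foot; z is its axis, up.
- tray: results tray: shallow steel tray, fixed, 120 (x) by 220 mm (y), walls 3 mm thick, 14 mm high, floor 3 mm thick. Origin: centre of its underside, z up. An earlier test lies about 70 mm from the centre towards +y, lengthwise along the tray's x; the rest is free. x = 0 with y = 0 and y = -70 mm suit one test each; open the fingers to no more than 60 mm there.
- test_old_mid (a point): the earlier test already in the results tray: same 70 x 22 x 6 mm cassette, loose, lengthwise roughly along the tray's x. This point is its centre, half-way up, 3 mm above the tray floor. It stays where it is.
- sharps_mouth (a point): sharps container: yellow upright box 96 mm square with a red lid 108 mm square, fixed, open on top, its flap hanging open down the +x side. This point is the centre of its mouth, level with the lid's top, 118 mm above the table; mouth 74 mm (x) by 64 mm (y), lid 10 mm thick, inner floor 114 mm below this point; z up.
- stand_bay (a point): bottle stand: low open white box 68 x 130 mm, fixed, walls 3 mm thick and 22 mm high, divided into two square bays about 62 mm wide. One bay holds another such bottle (loose, 64 mm from this point towards +y). This point is the centre of the EMPTY bay's floor, 3 mm above the table; y along the stand towards the other bay, z up. Any yaw.

How it is judged (in metres and radians):
At the end, for the whole second after the job is handed in: Lancets in the sharps container, below its lid. Both tests flat on the tray floor, face up, not on each other (tilt under 4.5 deg), within 15 deg of the tray's x. Bottle upright on the empty bay's floor, within 24 mm of its centre. Earlier test moved under 12 mm. All at rest (x of lancet_a_mid in the frame of sharps_mouth between -0.05 and 0.05 m and y of lancet_a_mid in the frame of sharps_mouth between -0.05 and 0.05 m and z of lancet_a_mid in the frame of sharps_mouth between -0.12 and -0.02 m and x of lancet_b_mid in the frame of sharps_mouth between -0.05 and 0.05 m and y of lancet_b_mid in the frame of sharps_mouth between -0.05 and 0.05 m and z of lancet_b_mid in the frame of sharps_mouth between -0.12 and -0.02 m and x of test_a_mid in the frame of tray between -0.05 and 0.05 m and y of test_a_mid in the frame of tray between -0.1 and 0.1 m and z of test_a_mid in the frame of tray between 0.003 and 0.0095 m and angle between each of test_a_mid, test_b_mid's own z axis and vertical below 0.08 rad and angle between the x axis of each of test_a_mid, test_b_mid and the x axis of tray, either way round below 0.26 rad and x of test_b_mid in the frame of tray between -0.05 and 0.05 m and y of test_b_mid in the frame of tray between -0.1 and 0.1 m and z of test_b_mid in the frame of tray between 0.003 and 0.0095 m and horizontal distance between buffer_mid and stand_bay below 0.024 m and angle between buffer_mid's own z axis and vertical below 0.1 rad and z of buffer_mid in the frame of stand_bay between 0.034 and 0.044 m and distance of test_old_mid from where it was at the start of the episode below 0.012 m and linear speed of each of lancet_a, lancet_b, test_a, test_b, buffer below 0.02 m/s); the robot touches nothing.
It fails at once if a test or the bottle is moved more than 40 mm while a lancet is not yet in the sharps container (distance of any of test_a_mid, test_b_mid, buffer_mid from where it was at the start of the episode above 0.04 m and not (x of lancet_a_mid in the frame of sharps_mouth between -0.05 and 0.05 m and y of lancet_a_mid in the frame of sharps_mouth between -0.05 and 0.05 m and z of lancet_a_mid in the frame of sharps_mouth between -0.12 and -0.02 m and x of lancet_b_mid in the frame of sharps_mouth between -0.05 and 0.05 m and y of lancet_b_mid in the frame of sharps_mouth between -0.05 and 0.05 m and z of lancet_b_mid in the frame of sharps_mouth between -0.12 and -0.02 m)).
It fails at once if the test already in the tray is shifted by more than 20 mm (distance of test_old_mid from where it was at the start of the episode above 0.02 m).
It also fails if it takes over 115 s, if anything falls off the work surface, if the arm or the gripper's body presses on something with over 40 N, if the wrist force passes 120 N, or if a joint passes its speed limit or range.

## Robot

A 6-joint arm with a two-finger parallel gripper is mounted at the origin on the work surface. World frame = base frame: x ahead of the robot, y to its left, z up, the work surface at z = 0. Lengths are in m, angles in degrees, forces in N, time in s.
With the tool pointing down it reaches from about 0.35 to 0.875 m from the base axis. Payload 4.2 kg.
Tool frame: the origin (TCP) lies between the finger pads; the fingertips stand 11 mm ahead of it and the grasp point (between the pads) lies 8 mm behind it; z points along the fingers, y is the direction in which the jaws open and shut (so a half turn about z gives the same grasp; the last joint's range is limited). The gripper opens to 87 mm and grips with 3 to 60 N. Pads are 19 mm wide; open, the fingers measure 117 mm over their backs; the gripper's body (75 mm by 190 mm) begins 51 mm behind the grasp point.
Start: joints at [-49.526, 22.042, 0.453, 0, -68.411, -14.817], TCP at [0.271, -0.563, 0.234] pointing down, gripper open.
Joint ranges: [-179.83, 179.83], [-69.29, 118.12], [-61.27, 80.66], [-181.25, 117.63], [-171.15, -9.14], [-177.46, 177.46]. Speed limits (degrees/s): [159.86, 159.86, 180, 180, 180, 180].

## Interface

Orientations are given as a 3x3 rotation matrix whose columns are the frame's x, y, z axes.
In Python, from station import sense, capture, get_calibration, finish_job, search_frame, cut_out gives the robot as it stands.
- The arm moves only by the tool arm_command, never from a script. Its argument "rows" is a list of rows, each an object with "fingers": the opening in per cent of the stroke, from 0 (shut) to 100 (fully open); "travel": the shift along the tool's x, y, z in cm, a list of three; "roll": the turn about the tool's z in degrees. A call has 1 to 10 rows; each row is the pose to reach, as a shift and turn from the pose commanded when the call began, along the tool's axes at that moment; what a row does not reach only later rows make up. A row lasts 1/10 s, in which the tool goes at most 50 mm and 8.59 degrees, less where a joint would pass 70% of its speed; a pose out of reach is approached as far as the arm can. A call with a gripper value outside its range is refused whole. The fingers move at their own pace and stop on an object; the grip force is fixed at half the most. Time passes only in rows, so rows that repeat a pose let the fingers close. It gives the time, the measured TCP pose, the force and the opening at its end, in the units of the state.
- sense(): the state, without advancing time (a new reading comes with each control period).
- capture(name): name is "scene" or "side" or "wrist"; returns (picture, depth): 480x640x3 uint8, red, green, blue; 480x640 float32, m along the optical axis (not along the pixel's ray), 0 where there is no reading.
- get_calibration(name): a dict with "fov_y" (degrees; the focal length in pixels is half the picture's height over the tangent of half this angle, whatever the lens; pixels are square), "cx", "cy" (the principal point, pixels), "distortion" ([k1, k2, p1, p2, k3] as OpenCV has them; the pictures are not rectified), "origin" and "attitude" of the camera in the world; the wrist camera has in their place "mount" (4x4, takes a point from camera to tool coordinates, whose origin is the TCP and whose axes are the flange's). Camera axes: x right, y down, z forward; pixel columns grow to the right and rows downward; lengths in m; the calibration is good to about 2 mm. A picture is of the moment at which its call begins: read the wrist's pose just before it. get_calibration takes no time and is no camera call.
- finish_job(): hands the job in, once; it reports no verdict.
Trained networks look in the newest picture that a camera, given by its name, has taken for a name from the list of things; names that differ only in an ending like _2 or _b are one class to them, and where a whole thing is asked for, a point or a joint stands for the part that bears it (a point fixed in the world has none). Each returns a list of dicts, best first, with "p" (0 to 1); they miss things now and then, are a little off and sometimes report something else, mostly with a low value. They report only what shows in the picture. A call takes as long as a camera call.
- search_frame(camera, label): "position" ([x, y, z] in m, in world coordinates, good to about 4 mm: the middle of the surface that is visible of it).
- cut_out(camera, label): "mask" (480x640 bool, what is visible of it).
The state is a dict: "time_s": time; "joints": joint angles; "joint_velocities": joint speeds; "effort": joint torques, N m; "tcp_pos": TCP position; "ee_rot": TCP orientation; "wrist_force": force on the tool from outside, world axes, zero at the start; "moment": the same for the moment, N m; "gripper_width": opening from 0.0 (shut) to 1.0 (fully open).
Only numpy, scipy, OpenCV 4.12 (cv2) and the standard library are available. Lean on these libraries where they do the work, as an engineer would, in place of code of your own. Each camera call takes 0.05 s, during which the arm holds its last target. There are 200 camera calls.

## Working session

There is one attempt and no reset: what is moved stays moved. The work goes in short steps, Python scripts to look and compute and a tool call to move; the robot and the scene stay as the last step left them, time stands still between calls to the robot, and variables do not carry over. Pictures are saved under pics/ and viewed, about 12 in all and at most 16, crops included, and the job is handed in when it is done.

Besides the shell and the picture viewer there is one more tool, called after "Emit:" as name(argument=value, ...) on one line, values as JSON. arm_command: Moves the arm, as the interface text tells. Its arguments: {"type":"object","properties":{"rows":{"type":"array","items":{"type":"object","properties":{"fingers":{"type":"number"},"travel":{"type":"array","items":{"type":"number"}},"roll":{"type":"number"}}}}},"required":["rows"]}

```bash
mkdir -p pics; ls
python3 - <<'E'
from station import *
import cv2,numpy as np
s=sense();print(s['time_s'],s['tcp_pos'],np.round(s['ee_rot'],3).tolist(),s['gripper_width'])
for n in ['scene','side','wrist']:
    p,d=capture(n);cv2.imwrite(f'pics/{n}0.png',p[:,:,::-1]);np.save(f'pics/{n}0d.npy',d)
    c=get_calibration(n);print(n,{k:np.round(v,3).tolist() for k,v in c.items()})
    for l in ['lancet_a_mid','test_a_mid','buffer_mid','tray','test_old_mid','sharps_mouth','stand_bay']:
        try:
            for r in search_frame(n,l)[:5]: print('  ',l,round(r['p'],2),np.round(r['position'],3))
        except Exception as e: print(l,e)
print(sense()['time_s'])
E
```

```text
pics
0.0 [ 0.2703775  -0.56285472  0.23245571] [[-0.901, -0.433, -0.001], [-0.433, 0.901, 0.002], [0.0, 0.002, -1.0]] 0.9998860349416872
scene {'fov_y': 47.211, 'cx': 323.382, 'cy': 239.148, 'distortion': [-0.137, 0.0, 0.0, 0.0, 0.0], 'origin': [1.228, 0.537, 1.052], 'attitude': [[-0.572, 0.612, -0.547], [0.82, 0.426, -0.381], [0.0, -0.666, -0.746]]}
   lancet_a_mid 0.63 [0.432 0.109 0.006]
   test_a_mid 0.72 [0.452 0.01  0.005]
   buffer_mid 0.68 [ 0.444 -0.102  0.043]
   tray 0.58 [0.502 0.376 0.002]
   test_old_mid 0.69 [0.5   0.445 0.008]
   test_old_mid 0.35 [ 0.445 -0.105  0.042]
   sharps_mouth 0.61 [ 0.536 -0.326  0.087]
   stand_bay 0.58 [ 0.622 -0.009  0.003]
   stand_bay 0.38 [0.434 0.108 0.006]
side {'fov_y': 45.575, 'cx': 322.474, 'cy': 242.55, 'distortion': [-0.077, 0.0, 0.0, 0.0, 0.0], 'origin': [0.022, 0.745, 1.009], 'attitude': [[-0.827, -0.409, 0.387], [-0.562, 0.61, -0.559], [-0.008, -0.679, -0.734]]}
   lancet_a_mid 0.66 [0.428 0.108 0.012]
   test_a_mid 0.5 [0.446 0.005 0.005]
   tray 0.56 [0.506 0.378 0.006]
   tray 0.48 [ 0.616 -0.016  0.001]
   test_old_mid 0.63 [0.494 0.45  0.007]
   sharps_mouth 0.94 [ 0.513 -0.318  0.083]
   stand_bay 0.79 [ 0.62  -0.014  0.001]
   stand_bay 0.43 [0.447 0.004 0.003]
wrist {'fov_y': 63.943, 'cx': 317.498, 'cy': 236.644, 'distortion': [-0.049, 0.0, 0.0, 0.0, 0.0], 'mount': [[0.0, -0.97, -0.243, 0.066], [1.0, 0.0, -0.0, 0.001], [0.001, -0.243, 0.97, -0.149], [0.0, 0.0, 0.0, 1.0]]}
1.2
```

View pics/scene0.png

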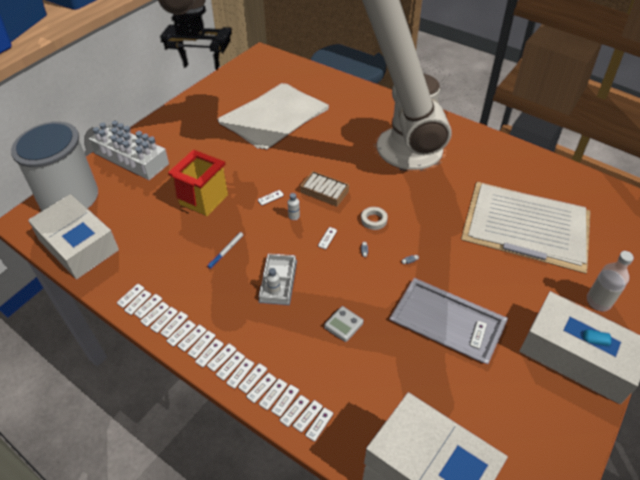

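View pics/side0.png

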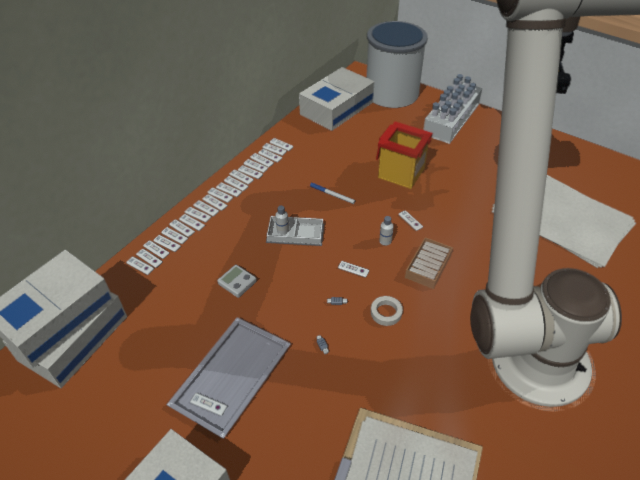

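Scene: lancets at about (364,249) and (410,259), loose tests at (328,237) and (271,197), bottle at (293,206), stand at (277,278), tray at (447,320), sharps box at (198,182). The side view agrees. Next I build a top-down orthophoto to get exact positions and yaws.

```bash
cat > h.py <<'E'
import numpy as np,cv2
from station import *
def cam(n,s=None):
    c=get_calibration(n);f=240/np.tan(np.radians(c['fov_y'])/2)
    K=np.array([[f,0,c['cx']],[0,f,c['cy']],[0,0,1]]);D=np.array(c['distortion'],float)
    if 'mount' in c:
        M=np.array(c['mount']);R=np.array(s['ee_rot'])
        return K,D,R@M[:3,:3],np.array(s['tcp_pos'])+R@M[:3,3]
    return K,D,np.array(c['attitude']),np.array(c['origin'])
def proj(P,C):
    K,D,R,o=C;P=np.asarray(P,float).reshape(-1,3)
    rv=cv2.Rodrigues(R.T)[0]
    return cv2.projectPoints(P,rv,-R.T@o,K,D)[0][:,0]
def ray(uv,z,C):
    K,D,R,o=C
    n=cv2.undistortPoints(np.asarray(uv,float).reshape(-1,1,2),K,D)[:,0]
    d=np.c_[n,np.ones(len(n))]@R.T
    return o+d*((z-o[2])/d[:,2])[:,None]
def ortho(img,C,x0,x1,y0,y1,z,px):
    """row down = -x ; col right = -y (seen from above, robot at bottom)"""
    xs=np.arange(x1,x0,-px);ys=np.arange(y1,y0,-px)
    X,Y=np.meshgrid(xs,ys,indexing='ij')
    uv=proj(np.stack([X,Y,np.full_like(X,z)],-1),C).reshape(X.shape+(2,)).astype(np.float32)
    return cv2.remap(img,uv[...,0],uv[...,1],cv2.INTER_LINEAR)
E
python3 - <<'E'
from h import *
o=[]
for n in ['scene','side']:
    o.append(ortho(cv2.imread(f'pics/{n}0.png'),cam(n),.35,.65,-.28,.5,.006,.001))
cv2.imwrite('pics/o.png',np.vstack(o))
C=cam('scene');print(ray([[364,249],[410,259],[328,237],[271,197]],.005,C).round(3))
for n,l in [('scene','lancet_a_mid'),('scene','test_a_mid')]: pass
s=sense();
for n,z,pts in [('scene',.118,[[171,180],[197,152],[227,158],[203,188]])]: print(ray(pts,z,cam(n)).round(3))
E
```

```text
[[ 0.43   0.106  0.005]
 [ 0.392  0.217  0.005]
 [ 0.448  0.008  0.005]
 [ 0.416 -0.204  0.005]]
[[ 0.6   -0.375  0.118]
 [ 0.48  -0.398  0.118]
 [ 0.453 -0.314  0.118]
 [ 0.575 -0.285  0.118]]
```

View pics/o.png

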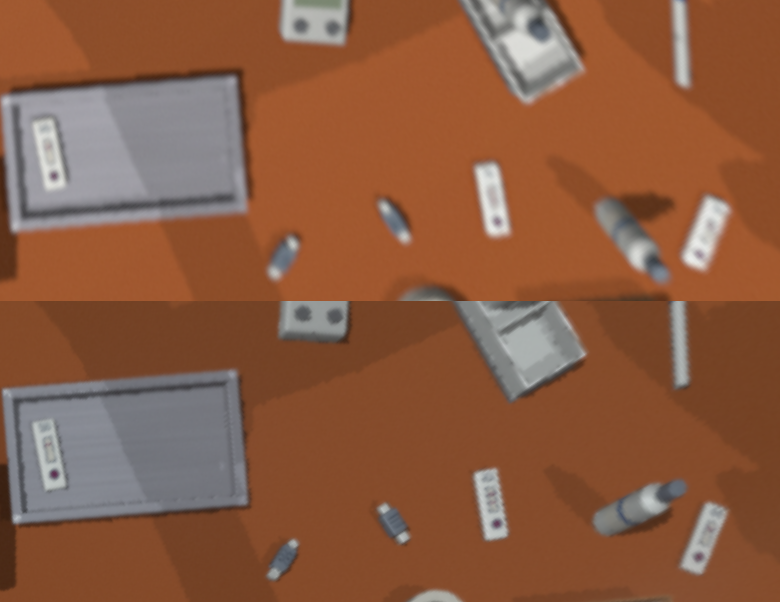

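Lancets: L1 at (.393,.216) with yaw about -33°, L2 at (.429,.106) with yaw about 32°. Both cameras agree. Tests are at (.451,.009) with yaw 9° and (.418,-.206) with yaw -20°. Next I work out the first move and rectify the sharps mouth, stand and tray at their own heights.

```bash
cat >> h.py <<'E'
def plan(x,y,z,jaw=None):
    s=sense();R=np.array(s['ee_rot']);p=np.array(s['tcp_pos'])
    t=R.T@(np.array([x,y,z])-p)*100
    j=np.degrees(np.arctan2(R[1,1],R[0,1]))
    roll=0 if jaw is None else (j-jaw+90)%180-90
    print('t=%.1f'%s['time_s'],'tcp',p.round(4),'jaw %.1f j6 %.0f'%(j,s['joints'][5]),'w %.3f'%s['gripper_width'],'-> travel',t.round(2),'roll %.1f'%roll,'F',np.round(s['wrist_force'],1))
E
python3 - <<'E'
from h import *
plan(.429,.106,.17,121.8)
I={n:cv2.imread(f'pics/{n}0.png') for n in ['scene','side']}
rows=[]
for n in I:
    a=ortho(I[n],cam(n),.42,.62,-.45,-.25,.118,.001)
    b=ortho(I[n],cam(n),.53,.73,-.1,.1,.022,.001)
    c=ortho(I[n],cam(n),.40,.60,.24,.52,.014,.001)
    rows.append(np.hstack([a,b,c]))
cv2.imwrite('pics/o2.png',np.vstack(rows))
E
```

```text
t=1.2 tcp [ 0.2706 -0.5634  0.2336] jaw 115.7 j6 -15 w 0.998 -> travel [-43.26  53.48   6.35] roll -6.1 F [0.5 0.2 0.1]
```

View pics/o2.png

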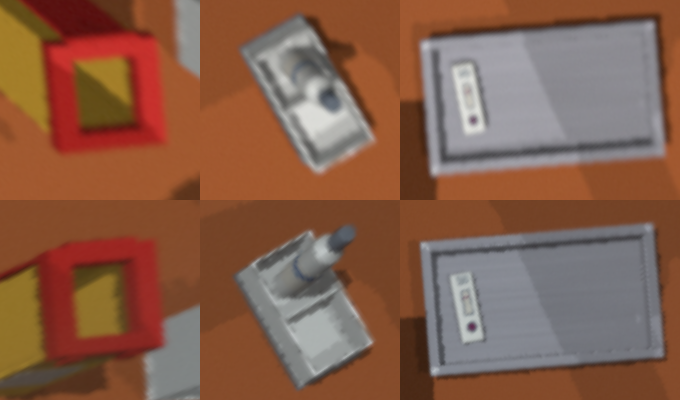

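Positions from both views:
- Sharps mouth: about (.525,-.354).
- Tray: centre about (.5005,.3765), yaw 5°.
- Stand: centre about (.628,-.013), long axis (.863,.505), so the empty bay is about (.600,-.029).

Now I move over lancet 2.

Emit:
arm_command(rows=[{"travel": [-21.6, 26.7, 0], "roll": 0, "fingers": 100}, {"travel": [-21.6, 26.7, 0], "roll": 0, "fingers": 60}, {"travel": [-21.6, 26.7, 0], "roll": 0, "fingers": 60}, {"travel": [-21.6, 26.7, 0], "roll": 0, "fingers": 60}, {"travel": [-21.6, 26.7, 0], "roll": 0, "fingers": 60}, {"travel": [-21.6, 26.7, 0], "roll": 0, "fingers": 60}, {"travel": [-21.6, 26.7, 0], "roll": 0, "fingers": 60}, {"travel": [-21.6, 26.7, 0], "roll": 0, "fingers": 60}])

```text
time_s: 2.0
tcp_pos: [0.3506, -0.2256, 0.2342]
ee_rot: [[-0.898, -0.439, 0.002], [-0.439, 0.898, 0.0], [-0.002, -0.001, -1.0]]
wrist_force: [-0.2, -0.4, 0.3]
gripper_width: 0.608
```

Emit:
arm_command(rows=[{"travel": [-21.6, 26.7, 6], "roll": -6, "fingers": 60}, {"travel": [-21.6, 26.7, 6], "roll": -6, "fingers": 60}, {"travel": [-21.6, 26.7, 6], "roll": -6, "fingers": 60}, {"travel": [-21.6, 26.7, 6], "roll": -6, "fingers": 60}, {"travel": [-21.6, 26.7, 6], "roll": -6, "fingers": 60}, {"travel": [-21.6, 26.7, 6], "roll": -6, "fingers": 60}, {"travel": [-21.6, 26.7, 6], "roll": -6, "fingers": 60}, {"travel": [-21.6, 26.7, 6], "roll": -6, "fingers": 60}, {"travel": [-21.6, 26.7, 6], "roll": -6, "fingers": 60}])

```text
time_s: 2.9
tcp_pos: [0.429, 0.1054, 0.1731]
ee_rot: [[-0.85, -0.526, -0.001], [-0.526, 0.85, -0.001], [0.001, -0.0, -1.0]]
wrist_force: [-0.2, -0.6, 0.4]
gripper_width: 0.599
```

```bash
cat >> h.py <<'E'
def look(name,label,z,half=.1,px=.0005):
    """wrist masks of label projected to height z: centre, yaw, sizes; saves ortho"""
    s=sense();p,d=capture('wrist');C=cam('wrist',s);t=s['tcp_pos']
    o=ortho(p[:,:,::-1],C,t[0]-half,t[0]+half,t[1]-half,t[1]+half,z,px)
    cv2.circle(o,(int(half/px),int(half/px)),3,(0,255,0),1)
    cv2.imwrite(f'pics/{name}.png',o)
    print('top-left x=%.4f y=%.4f'%(t[0]+half,t[1]+half))
    for r in cut_out('wrist',label)[:4]:
        v,u=np.nonzero(r['mask']);w=ray(np.c_[u,v],z,C)[:,:2]
        (c,sz,a)=cv2.minAreaRect((w*1000).astype(np.float32))
        b=cv2.boxPoints((c,sz,a));e=max([b[1]-b[0],b[2]-b[1]],key=np.linalg.norm)
        yaw=(np.degrees(np.arctan2(e[1],e[0]))+90)%180-90
        print('p %.2f'%r['p'],'ctr',np.round(c,1),'mean',(w.mean(0)*1000).round(1),'size',np.round(sz,1),'yaw %.1f'%yaw,'n',len(u))
E
python3 - <<'E'
from h import *
look('w1','lancet_a_mid',.008)
plan(.429,.106,.013,121.8)
E
```

```text
top-left x=0.5290 y=0.2054
p 0.87 ctr [427.9 105.2] mean [427.8 105.1] size [42.6 15.9] yaw 32.1 n 804
t=3.0 tcp [0.4287 0.1041 0.1735] jaw 121.6 j6 -93 w 0.598 -> travel [-0.14  0.15 16.05] roll -0.2 F [-0.4  0.   0.2]
```

View pics/w1.png

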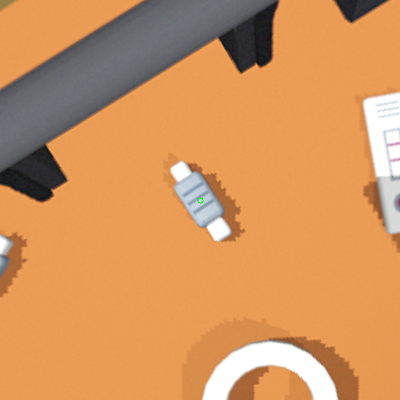

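The green TCP mark sits on the lancet at (200,200) in the picture, so the approach is aligned. Descend and grip.

Emit:
arm_command(rows=[{"travel": [0, 0, 5], "roll": 0, "fingers": 45}, {"travel": [0, 0, 10], "roll": 0, "fingers": 45}, {"travel": [0, 0, 14], "roll": 0, "fingers": 45}, {"travel": [0, 0, 15.95], "roll": 0, "fingers": 45}, {"travel": [0, 0, 15.95], "roll": 0, "fingers": 45}, {"travel": [0, 0, 15.95], "roll": 0, "fingers": 5}, {"travel": [0, 0, 15.95], "roll": 0, "fingers": 5}, {"travel": [0, 0, 15.95], "roll": 0, "fingers": 5}, {"travel": [0, 0, 15.95], "roll": 0, "fingers": 5}, {"travel": [0, 0, 15.95], "roll": 0, "fingers": 5}])

```text
time_s: 4.0
tcp_pos: [0.429, 0.1049, 0.0145]
ee_rot: [[-0.851, -0.525, 0.001], [-0.525, 0.851, 0.0], [-0.001, -0.0, -1.0]]
wrist_force: [0.3, -1.1, 2.5]
gripper_width: 0.177
```

Emit:
arm_command(rows=[{"travel": [0, 0, -3], "roll": 0, "fingers": 5}, {"travel": [0, 0, -8], "roll": 0, "fingers": 5}, {"travel": [0, 0, -13], "roll": 0, "fingers": 5}, {"travel": [0, 0, -18], "roll": 0, "fingers": 5}])

```text
time_s: 4.4
tcp_pos: [0.4282, 0.1048, 0.1961]
ee_rot: [[-0.851, -0.525, -0.0], [-0.525, 0.851, 0.0], [0.0, 0.0, -1.0]]
wrist_force: [0.5, 0.4, 0.1]
gripper_width: 0.18
```

Run:
```python
from h import *
plan(.525,-.354,.20)
plan(.525,-.354,.20,0)
```

```text
t=4.4 tcp [0.4282 0.1048 0.1961] jaw 121.7 j6 -93 w 0.180 -> travel [ 15.85 -44.13  -0.4 ] roll 0.0 F [0.5 0.4 0.1]
t=4.4 tcp [0.4282 0.1048 0.1961] jaw 121.7 j6 -93 w 0.180 -> travel [ 15.85 -44.13  -0.4 ] roll -58.3 F [0.5 0.4 0.1]
```

Gripped at 15.7 mm, which matches the lancet's width. Carry it to the sharps mouth.

Emit:
arm_command(rows=[{"travel": [15.85, -44.15, 0], "roll": 0, "fingers": 5}, {"travel": [15.85, -44.15, 0], "roll": 0, "fingers": 5}, {"travel": [15.85, -44.15, 0], "roll": 0, "fingers": 5}, {"travel": [15.85, -44.15, 0], "roll": 0, "fingers": 5}, {"travel": [15.85, -44.15, 0], "roll": 0, "fingers": 5}, {"travel": [15.85, -44.15, 0], "roll": 0, "fingers": 5}, {"travel": [15.85, -44.15, 0], "roll": 0, "fingers": 5}, {"travel": [15.85, -44.15, 0], "roll": 0, "fingers": 5}, {"travel": [15.85, -44.15, 0], "roll": 0, "fingers": 5}, {"travel": [15.85, -44.15, 0], "roll": 0, "fingers": 5}])

```text
time_s: 5.4
tcp_pos: [0.5256, -0.3578, 0.1931]
ee_rot: [[-0.853, -0.522, -0.001], [-0.522, 0.853, -0.0], [0.001, 0.0, -1.0]]
wrist_force: [-0.6, 0.9, -0.0]
gripper_width: 0.179
```

Run:
```python
from h import *
look('w2','sharps_mouth',.118,.08,.0004)
plan(.525,-.354,.135)
```

```text
top-left x=0.6056 y=-0.2778
p 0.77 ctr [ 524.5 -359.5] mean [ 505.4 -367.3] size [116.2 108.6] yaw 4.5 n 20541
t=5.5 tcp [ 0.5253 -0.3564  0.1927] jaw 121.4 j6 -39 w 0.177 -> travel [-0.1   0.22  5.77] roll 0.0 F [-0.7 -0.2  0. ]
```

View pics/w2.png

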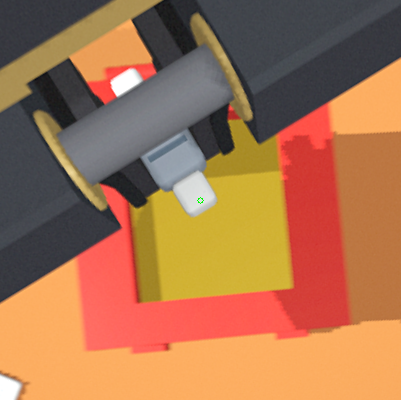

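Lid edges put the mouth centre at about pixel (207,201), which is about (.525,-.360). The TCP is within 3 mm of it. Lower and release.

Emit:
arm_command(rows=[{"travel": [0.1, -0.2, 3], "roll": 0, "fingers": 5}, {"travel": [0.1, -0.2, 5.7], "roll": 0, "fingers": 5}, {"travel": [0.1, -0.2, 5.7], "roll": 0, "fingers": 5}, {"travel": [0.1, -0.2, 5.7], "roll": 0, "fingers": 40}, {"travel": [0.1, -0.2, 5.7], "roll": 0, "fingers": 40}, {"travel": [0.1, -0.2, 5.7], "roll": 0, "fingers": 40}, {"travel": [0.1, -0.2, 5.7], "roll": 0, "fingers": 40}, {"travel": [0.1, -0.2, 1], "roll": 0, "fingers": 45}, {"travel": [0.1, -0.2, -1], "roll": 0, "fingers": 45}])

```text
time_s: 6.4
tcp_pos: [0.5271, -0.3572, 0.2083]
ee_rot: [[-0.851, -0.526, 0.005], [-0.526, 0.851, -0.004], [-0.002, -0.006, -1.0]]
wrist_force: [0.4, 0.1, 1.7]
gripper_width: 0.437
```

Run:
```python
from h import *
plan(.393,.216,.17,57.4)
```

```text
t=6.4 tcp [ 0.5271 -0.3572  0.2083] jaw 121.7 j6 -39 w 0.437 -> travel [-18.7   55.84   3.56] roll 64.3 F [0.4 0.1 1.7]
```

Emit:
arm_command(rows=[{"travel": [-9.3, 28, 0], "roll": 0, "fingers": 45}, {"travel": [-9.3, 28, 0], "roll": 0, "fingers": 45}, {"travel": [-9.3, 28, 0], "roll": 0, "fingers": 45}, {"travel": [-9.3, 28, 0], "roll": 0, "fingers": 45}, {"travel": [-9.3, 28, 0], "roll": 0, "fingers": 45}, {"travel": [-9.3, 28, 0], "roll": 0, "fingers": 45}])

```text
time_s: 7.0
tcp_pos: [0.4574, -0.0672, 0.2049]
ee_rot: [[-0.851, -0.525, 0.002], [-0.525, 0.851, 0.0], [-0.002, -0.001, -1.0]]
wrist_force: [0.9, 1.1, -0.0]
gripper_width: 0.45
```

Emit:
arm_command(rows=[{"travel": [-9.3, 28, 3.5], "roll": 64.3, "fingers": 45}, {"travel": [-9.3, 28, 3.5], "roll": 64.3, "fingers": 45}, {"travel": [-9.3, 28, 3.5], "roll": 64.3, "fingers": 45}, {"travel": [-9.3, 28, 3.5], "roll": 64.3, "fingers": 45}, {"travel": [-9.3, 28, 3.5], "roll": 64.3, "fingers": 45}, {"travel": [-9.3, 28, 3.5], "roll": 64.3, "fingers": 45}, {"travel": [-9.3, 28, 3.5], "roll": 64.3, "fingers": 45}, {"travel": [-9.3, 28, 3.5], "roll": 64.3, "fingers": 45}, {"travel": [-9.3, 28, 3.5], "roll": 64.3, "fingers": 45}, {"travel": [-9.3, 28, 3.5], "roll": 64.3, "fingers": 45}])

```text
time_s: 8.0
tcp_pos: [0.3902, 0.2188, 0.1695]
ee_rot: [[-0.843, 0.538, 0.001], [0.538, 0.843, 0.001], [-0.0, 0.001, -1.0]]
wrist_force: [0.1, -0.9, 0.1]
gripper_width: 0.453
```

Run:
```python
from h import *
look('w3','lancet_a_mid',.008)
plan(.393,.216,.014,57.4)
```

```text
top-left x=0.4902 y=0.3188
t=8.1 tcp [0.3903 0.2182 0.1695] jaw 57.5 j6 -173 w 0.446 -> travel [-0.34 -0.05 15.55] roll 0.1 F [ 0.5 -0.2  1. ]
```

View pics/w3.png

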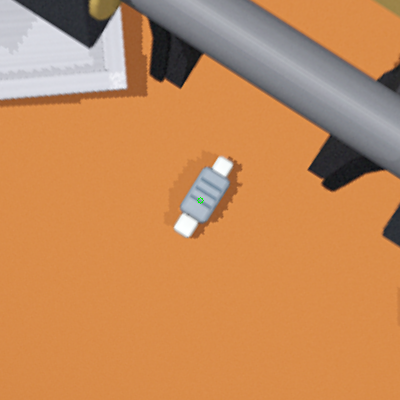

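Lancet centre is at (204,196) in the picture, which is (.392,.2165), yaw -31°. That needs a small shift along its length.

Emit:
arm_command(rows=[{"travel": [-0.25, 0, 5], "roll": 0, "fingers": 45}, {"travel": [-0.25, 0, 10], "roll": 0, "fingers": 45}, {"travel": [-0.25, 0, 14], "roll": 0, "fingers": 45}, {"travel": [-0.25, 0, 15.6], "roll": 0, "fingers": 45}, {"travel": [-0.25, 0, 15.6], "roll": 0, "fingers": 45}, {"travel": [-0.25, 0, 15.6], "roll": 0, "fingers": 5}, {"travel": [-0.25, 0, 15.6], "roll": 0, "fingers": 5}, {"travel": [-0.25, 0, 15.6], "roll": 0, "fingers": 5}, {"travel": [-0.25, 0, 15.6], "roll": 0, "fingers": 5}, {"travel": [-0.25, 0, 15.6], "roll": 0, "fingers": 5}])

```text
time_s: 9.1
tcp_pos: [0.3925, 0.2168, 0.0133]
ee_rot: [[-0.842, 0.539, 0.0], [0.539, 0.842, 0.0], [-0.0, 0.001, -1.0]]
wrist_force: [0.4, -0.9, 0.6]
gripper_width: 0.18
```

Emit:
arm_command(rows=[{"travel": [0, 0, -3], "roll": 0, "fingers": 5}, {"travel": [0, 0, -8], "roll": 0, "fingers": 5}, {"travel": [0, 0, -13], "roll": 0, "fingers": 5}, {"travel": [0, 0, -18], "roll": 0, "fingers": 5}])

```text
time_s: 9.5
tcp_pos: [0.3919, 0.2163, 0.1951]
ee_rot: [[-0.842, 0.539, -0.0], [0.539, 0.842, 0.0], [0.0, -0.0, -1.0]]
wrist_force: [0.4, 1.7, 0.1]
gripper_width: 0.177
```

Run:
```python
from h import *
plan(.525,-.360,.195)
```

```text
t=9.5 tcp [0.3919 0.2163 0.1951] jaw 57.4 j6 -172 w 0.177 -> travel [-42.29 -41.36   0.  ] roll 0.0 F [0.4 1.7 0.1]
```

Emit:
arm_command(rows=[{"travel": [-21.1, -20.7, 0], "roll": 0, "fingers": 5}, {"travel": [-21.1, -20.7, 0], "roll": 0, "fingers": 5}, {"travel": [-21.1, -20.7, 0], "roll": 0, "fingers": 5}, {"travel": [-21.1, -20.7, 0], "roll": 0, "fingers": 5}, {"travel": [-21.1, -20.7, 0], "roll": 0, "fingers": 5}, {"travel": [-21.1, -20.7, 0], "roll": 0, "fingers": 5}])

```text
time_s: 10.1
tcp_pos: [0.4582, -0.0735, 0.1932]
ee_rot: [[-0.842, 0.539, 0.001], [0.539, 0.842, 0.0], [-0.0, 0.0, -1.0]]
wrist_force: [1.7, -0.6, 0.0]
gripper_width: 0.182
```

Emit:
arm_command(rows=[{"travel": [-21.2, -20.7, 0], "roll": 0, "fingers": 5}, {"travel": [-21.2, -20.7, 0], "roll": 0, "fingers": 5}, {"travel": [-21.2, -20.7, 0], "roll": 0, "fingers": 5}, {"travel": [-21.2, -20.7, 0], "roll": 0, "fingers": 5}, {"travel": [-21.2, -20.7, 0], "roll": 0, "fingers": 5}, {"travel": [-21.2, -20.7, 0], "roll": 0, "fingers": 5}, {"travel": [-21.2, -20.7, 0], "roll": 0, "fingers": 5}, {"travel": [-21.2, -20.7, 3], "roll": 0, "fingers": 5}, {"travel": [-21.2, -20.7, 6], "roll": 0, "fingers": 5}, {"travel": [-21.2, -20.7, 6], "roll": 0, "fingers": 5}])

```text
time_s: 11.1
tcp_pos: [0.522, -0.358, 0.1282]
ee_rot: [[-0.841, 0.54, -0.009], [0.54, 0.842, 0.005], [0.011, -0.001, -1.0]]
wrist_force: [-0.1, 0.0, 0.6]
gripper_width: 0.181
```

Emit:
arm_command(rows=[{"travel": [0, 0, 0], "roll": 0, "fingers": 5}, {"travel": [0, 0, 0], "roll": 0, "fingers": 40}, {"travel": [0, 0, 0], "roll": 0, "fingers": 40}, {"travel": [0, 0, 0], "roll": 0, "fingers": 40}, {"travel": [0, 0, 0], "roll": 0, "fingers": 40}, {"travel": [0, 0, -4], "roll": 0, "fingers": 40}, {"travel": [0, 0, -9], "roll": 0, "fingers": 40}, {"travel": [0, 0, -14], "roll": 0, "fingers": 40}, {"travel": [0, 0, -14], "roll": 0, "fingers": 40}])

```text
time_s: 12.0
tcp_pos: [0.5282, -0.3622, 0.2829]
ee_rot: [[-0.842, 0.539, 0.015], [0.539, 0.843, -0.009], [-0.018, 0.0, -1.0]]
wrist_force: [-0.3, 0.2, 0.5]
gripper_width: 0.398
```

Run:
```python
from h import *
look('w4','lancet_a_mid',.05,.11,.0005)
p,d=capture('wrist');cv2.imwrite('pics/w4r.png',p[:,:,::-1])
plan(.418,-.206,.17,69.8)
plan(.451,.009,.17,98.5)
```

```text
top-left x=0.6382 y=-0.2522
p 0.71 ctr [ 522.8 -353.8] mean [ 522.4 -353.5] size [39.4 15.1] yaw 33.5 n 418
t=12.2 tcp [ 0.5249 -0.3597  0.2729] jaw 57.3 j6 -103 w 0.405 -> travel [17.29  7.16 10.3 ] roll -12.5 F [ 0.7  0.6 -0.8]
t=12.2 tcp [ 0.5249 -0.3597  0.2729] jaw 57.3 j6 -103 w 0.405 -> travel [26.11 27.04 10.32] roll -41.2 F [ 0.7  0.6 -0.8]
```

View pics/w4r.png

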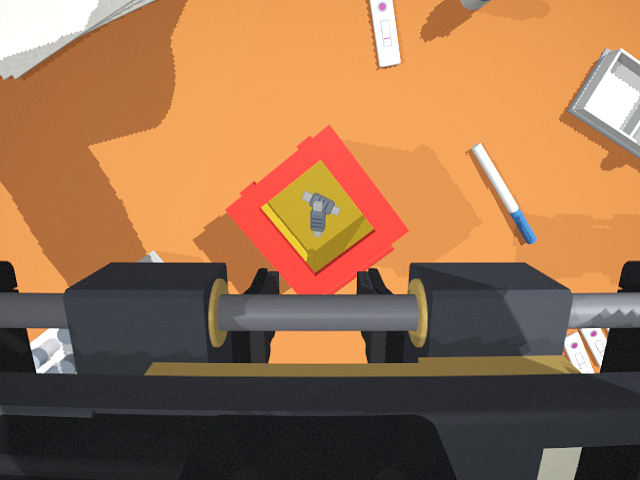

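Both lancets lie in the sharps box, crossed near pixel (320,205). The gripper body would hit the bottle cap while taking the nearby test B, so the bottle goes first, with jaws at 120° across the stand.

Run:
```python
from h import *
plan(.437,-.108,.19,120)
```

```text
t=12.2 tcp [ 0.5249 -0.3597  0.2729] jaw 57.3 j6 -103 w 0.405 -> travel [20.98 16.44  8.31] roll -62.7 F [ 0.7  0.6 -0.8]
```

Emit:
arm_command(rows=[{"travel": [21, 16.4, 8.3], "roll": -62.7, "fingers": 70}, {"travel": [21, 16.4, 8.3], "roll": -62.7, "fingers": 70}, {"travel": [21, 16.4, 8.3], "roll": -62.7, "fingers": 70}, {"travel": [21, 16.4, 8.3], "roll": -62.7, "fingers": 70}, {"travel": [21, 16.4, 8.3], "roll": -62.7, "fingers": 70}, {"travel": [21, 16.4, 8.3], "roll": -62.7, "fingers": 70}, {"travel": [21, 16.4, 8.3], "roll": -62.7, "fingers": 70}, {"travel": [21, 16.4, 8.3], "roll": -62.7, "fingers": 70}, {"travel": [21, 16.4, 8.3], "roll": -62.7, "fingers": 70}, {"travel": [21, 16.4, 8.3], "roll": -62.7, "fingers": 70}])

```text
time_s: 13.15
tcp_pos: [0.4361, -0.1087, 0.189]
ee_rot: [[-0.866, -0.5, -0.002], [-0.5, 0.866, -0.0], [0.002, 0.001, -1.0]]
wrist_force: [0.3, 0.4, 0.1]
gripper_width: 0.698
```

Run:
```python
from h import *
look('w5','buffer_mid',.078,.1,.0005)
for r in search_frame('wrist','buffer_mid')[:3]: print(r['p'],r['position'].__repr__())
plan(.437,-.108,.034,120)
```

```text
top-left x=0.5361 y=-0.0087
p 0.81 ctr [ 425.5 -117.4] mean [ 425.8 -117.1] size [32.3 25.7] yaw 30.0 n 1421
0.78 [0.4224, -0.1162, 0.0592]
t=13.3 tcp [ 0.4366 -0.1089  0.1896] jaw 120.0 j6 -67 w 0.704 -> travel [-0.09  0.05 15.56] roll -0.0 F [-0.1  0.1  0.3]
```

View pics/w5.png

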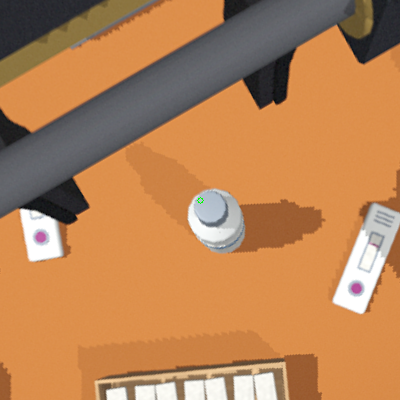

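The cap top is at (210,208) in the picture, so the bottle axis is at (.432,-.113). Descend and grip at mid body.

Emit:
arm_command(rows=[{"travel": [0.6, -0.15, 4], "roll": 0, "fingers": 70}, {"travel": [0.6, -0.15, 8], "roll": 0, "fingers": 70}, {"travel": [0.6, -0.15, 12], "roll": 0, "fingers": 70}, {"travel": [0.6, -0.15, 15.4], "roll": 0, "fingers": 70}, {"travel": [0.6, -0.15, 15.4], "roll": 0, "fingers": 70}, {"travel": [0.6, -0.15, 15.4], "roll": 0, "fingers": 20}, {"travel": [0.6, -0.15, 15.4], "roll": 0, "fingers": 20}, {"travel": [0.6, -0.15, 15.4], "roll": 0, "fingers": 20}, {"travel": [0.6, -0.15, 15.4], "roll": 0, "fingers": 20}, {"travel": [0.6, -0.15, 15.4], "roll": 0, "fingers": 20}])

```text
time_s: 14.3
tcp_pos: [0.433, -0.1129, 0.037]
ee_rot: [[-0.865, -0.501, 0.002], [-0.501, 0.865, 0.0], [-0.002, -0.001, -1.0]]
wrist_force: [0.3, -0.4, 3.2]
gripper_width: 0.333
```

Emit:
arm_command(rows=[{"travel": [0, 0, -2], "roll": 0, "fingers": 20}, {"travel": [0, 0, -5], "roll": 0, "fingers": 20}, {"travel": [0, 0, -9], "roll": 0, "fingers": 20}, {"travel": [0, 0, -13], "roll": 0, "fingers": 20}, {"travel": [0, 0, -13], "roll": 0, "fingers": 20}])

```text
time_s: 14.8
tcp_pos: [0.436, -0.113, 0.1718]
ee_rot: [[-0.865, -0.502, 0.013], [-0.502, 0.865, -0.0], [-0.011, -0.007, -1.0]]
wrist_force: [0.5, -0.3, -0.6]
gripper_width: 0.332
```

Run:
```python
from h import *
plan(.57,-.045,.16,120.3)
```

```text
t=14.8 tcp [ 0.436  -0.113   0.1718] jaw 120.1 j6 -66 w 0.332 -> travel [-14.98  -0.84   1.35] roll -0.2 F [ 0.5 -0.3 -0.6]
```

Gripped at 29 mm. I overshoot past the bay so that the wrist camera can see it unobstructed.

Run:
```python
from h import *
plan(.65,.0,.172,120.3)
```

```text
t=14.8 tcp [ 0.436  -0.113   0.1718] jaw 120.1 j6 -66 w 0.332 -> travel [-24.18  -0.97   0.26] roll -0.2 F [ 0.5 -0.3 -0.6]
```

Emit:
arm_command(rows=[{"travel": [-4, -0.2, 0], "roll": 0, "fingers": 20}, {"travel": [-8, -0.4, 0], "roll": 0, "fingers": 20}, {"travel": [-12, -0.5, 0], "roll": 0, "fingers": 20}, {"travel": [-16, -0.7, 0], "roll": 0, "fingers": 20}, {"travel": [-20, -0.8, 0], "roll": 0, "fingers": 20}, {"travel": [-23, -1, 0], "roll": 0, "fingers": 20}, {"travel": [-24.2, -1, 0], "roll": 0, "fingers": 20}, {"travel": [-24.2, -1, 0], "roll": 0, "fingers": 20}, {"travel": [-24.2, -1, 0], "roll": 0, "fingers": 20}])

```text
time_s: 15.7
tcp_pos: [0.6455, -0.0008, 0.1654]
ee_rot: [[-0.866, -0.5, -0.002], [-0.5, 0.866, -0.0], [0.002, 0.001, -1.0]]
wrist_force: [-0.5, -0.2, -0.8]
gripper_width: 0.336
```

Run:
```python
from h import *
look('w6','stand_bay',.022,.13,.0005)
```

```text
top-left x=0.7755 y=0.1292
p 0.89 ctr [626.  -15.9] mean [614.9 -21.1] size [124.6  70.4] yaw 29.5 n 12127
```

View pics/w6.png

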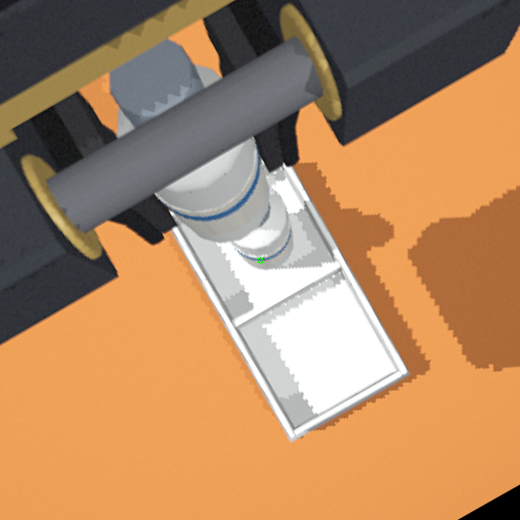

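The empty bay's rim is centred at (320,350) in the picture, which is (.6005,-.031). Move over it.

Emit:
arm_command(rows=[{"travel": [2.5, -0.2, 0], "roll": 0, "fingers": 20}, {"travel": [5.4, -0.35, 0], "roll": 0, "fingers": 20}, {"travel": [5.4, -0.35, 4], "roll": 0, "fingers": 20}, {"travel": [5.4, -0.35, 8], "roll": 0, "fingers": 20}, {"travel": [5.4, -0.35, 10], "roll": 0, "fingers": 20}, {"travel": [5.4, -0.35, 10], "roll": 0, "fingers": 20}, {"travel": [5.4, -0.35, 10], "roll": 0, "fingers": 20}])

```text
time_s: 16.5
tcp_pos: [0.602, -0.0309, 0.0671]
ee_rot: [[-0.866, -0.501, 0.001], [-0.501, 0.866, -0.0], [-0.001, -0.001, -1.0]]
wrist_force: [-0.5, 0.6, -0.8]
gripper_width: 0.337
```

Run:
```python
from h import *
plan(.6005,-.031,.04,118.6)
```

```text
t=16.5 tcp [ 0.602  -0.0309  0.0671] jaw 120.1 j6 -72 w 0.337 -> travel [0.14 0.07 2.71] roll 1.5 F [-0.5  0.6 -0.8]
```

Lower gently in small steps, then read the force.

Emit:
arm_command(rows=[{"travel": [0.1, 0, 1], "roll": 0, "fingers": 20}, {"travel": [0.1, 0, 2], "roll": 0, "fingers": 20}, {"travel": [0.1, 0, 2.5], "roll": 0, "fingers": 20}, {"travel": [0.1, 0, 2.7], "roll": 0, "fingers": 20}, {"travel": [0.1, 0, 2.7], "roll": 0, "fingers": 20}])

```text
time_s: 17.0
tcp_pos: [0.6009, -0.031, 0.04]
ee_rot: [[-0.865, -0.501, -0.0], [-0.501, 0.865, -0.001], [0.001, -0.0, -1.0]]
wrist_force: [-2.7, -0.2, 5.1]
gripper_width: 0.336
```

Contact at 5 N, so the bottle is on the floor. Release and retreat.

Emit:
arm_command(rows=[{"travel": [0, 0, 0], "roll": 0, "fingers": 45}, {"travel": [0, 0, 0], "roll": 0, "fingers": 65}, {"travel": [0, 0, 0], "roll": 0, "fingers": 65}, {"travel": [0, 0, 0], "roll": 0, "fingers": 65}, {"travel": [0, 0, -3], "roll": 0, "fingers": 65}, {"travel": [0, 0, -7], "roll": 0, "fingers": 65}, {"travel": [0, 0, -12], "roll": 0, "fingers": 65}, {"travel": [0, 0, -15], "roll": 0, "fingers": 65}, {"travel": [0, 0, -15], "roll": 0, "fingers": 65}])

```text
time_s: 17.9
tcp_pos: [0.604, -0.0308, 0.1949]
ee_rot: [[-0.865, -0.502, 0.011], [-0.502, 0.865, 0.001], [-0.01, -0.005, -1.0]]
wrist_force: [-0.3, 0.7, -0.8]
gripper_width: 0.652
```

Run:
```python
from h import *
plan(.451,.009,.175,98.5)
```

```text
t=17.9 tcp [ 0.604  -0.0308  0.1949] jaw 120.1 j6 -72 w 0.652 -> travel [11.27 11.13  1.82] roll 21.6 F [-0.3  0.7 -0.8]
```

Emit:
arm_command(rows=[{"travel": [11.3, 11.1, 1.5], "roll": 21.6, "fingers": 50}, {"travel": [11.3, 11.1, 1.5], "roll": 21.6, "fingers": 50}, {"travel": [11.3, 11.1, 1.5], "roll": 21.6, "fingers": 50}, {"travel": [11.3, 11.1, 1.5], "roll": 21.6, "fingers": 50}, {"travel": [11.3, 11.1, 1.5], "roll": 21.6, "fingers": 50}, {"travel": [11.3, 11.1, 1.5], "roll": 21.6, "fingers": 50}])

```text
time_s: 18.5
tcp_pos: [0.4488, 0.0088, 0.1743]
ee_rot: [[-0.989, -0.148, 0.001], [-0.148, 0.989, 0.0], [-0.001, -0.0, -1.0]]
wrist_force: [-0.2, 0.3, -0.4]
gripper_width: 0.503
```

Run:
```python
from h import *
look('w7','test_a_mid',.006)
plan(.451,.009,.0125,98.5)
```

```text
top-left x=0.5488 y=0.1088
p 0.88 ctr [448.3   6.2] mean [447.5   6.1] size [69.6 22. ] yaw 9.6 n 2092
t=18.6 tcp [0.4491 0.0086 0.1741] jaw 98.4 j6 -104 w 0.502 -> travel [-1.800e-01  1.000e-02  1.616e+01] roll -0.1 F [-0.2 -0.1 -0.2]
```

View pics/w7.png

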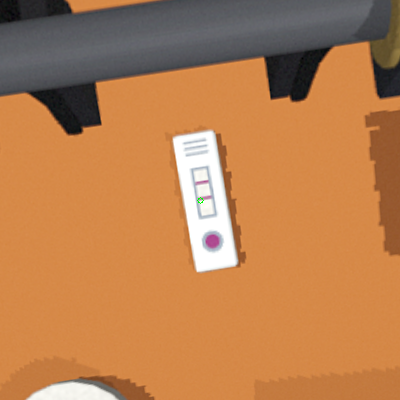

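Test A measures 69.6 x 22.0 mm, centre (.4483,.0062), yaw 9.6°, and the picture agrees. Descend and grip.

Emit:
arm_command(rows=[{"travel": [0.1, -0.25, 5], "roll": -1, "fingers": 50}, {"travel": [0.1, -0.25, 10], "roll": -1, "fingers": 50}, {"travel": [0.1, -0.25, 14], "roll": -1, "fingers": 50}, {"travel": [0.1, -0.25, 16], "roll": -1, "fingers": 50}, {"travel": [0.1, -0.25, 16.15], "roll": -1, "fingers": 50}, {"travel": [0.1, -0.25, 16.15], "roll": -1, "fingers": 15}, {"travel": [0.1, -0.25, 16.15], "roll": -1, "fingers": 15}, {"travel": [0.1, -0.25, 16.15], "roll": -1, "fingers": 15}, {"travel": [0.1, -0.25, 16.15], "roll": -1, "fingers": 15}, {"travel": [0.1, -0.25, 16.15], "roll": -1, "fingers": 15}])

```text
time_s: 19.6
tcp_pos: [0.4472, 0.0059, 0.0125]
ee_rot: [[-0.986, -0.164, 0.0], [-0.164, 0.986, 0.0], [-0.0, 0.0, -1.0]]
wrist_force: [0.0, 0.5, -0.7]
gripper_width: 0.244
```

Emit:
arm_command(rows=[{"travel": [0, 0, -1], "roll": 0, "fingers": 15}, {"travel": [0, 0, -3], "roll": 0, "fingers": 15}, {"travel": [0, 0, -6], "roll": 0, "fingers": 15}, {"travel": [0, 0, -10], "roll": 0, "fingers": 15}, {"travel": [0, 0, -10], "roll": 0, "fingers": 15}])

```text
time_s: 20.1
tcp_pos: [0.4506, 0.0069, 0.1181]
ee_rot: [[-0.986, -0.166, 0.012], [-0.166, 0.986, 0.003], [-0.012, 0.001, -1.0]]
wrist_force: [-0.1, 0.6, -0.5]
gripper_width: 0.247
```

Run:
```python
from h import *
plan(.5005,.3765,.11,95.2)
```

```text
t=20.1 tcp [0.4506 0.0069 0.1181] jaw 99.5 j6 -102 w 0.247 -> travel [-11.03  35.62   1.  ] roll 4.3 F [-0.1  0.6 -0.5]
```

Emit:
arm_command(rows=[{"travel": [-11.4, 35.6, 0], "roll": 4.3, "fingers": 15}, {"travel": [-11.4, 35.6, 0], "roll": 4.3, "fingers": 15}, {"travel": [-11.4, 35.6, 0], "roll": 4.3, "fingers": 15}, {"travel": [-11.4, 35.6, 0], "roll": 4.3, "fingers": 15}, {"travel": [-11.4, 35.6, 0], "roll": 4.3, "fingers": 15}, {"travel": [-11.4, 35.6, 0], "roll": 4.3, "fingers": 15}, {"travel": [-11.4, 35.6, 0], "roll": 4.3, "fingers": 15}, {"travel": [-11.4, 35.6, 0], "roll": 4.3, "fingers": 15}, {"travel": [-11.4, 35.6, 0], "roll": 4.3, "fingers": 15}, {"travel": [-11.4, 35.6, 0], "roll": 4.3, "fingers": 15}])

```text
time_s: 21.1
tcp_pos: [0.5003, 0.3757, 0.1121]
ee_rot: [[-0.996, -0.09, -0.001], [-0.09, 0.996, -0.001], [0.001, -0.001, -1.0]]
wrist_force: [0.4, -0.1, 0.5]
gripper_width: 0.242
```

Run:
```python
from h import *
look('w8','tray',.014,.15,.0006)
plan(.5005,.3765,.0165,95.2)
```

```text
top-left x=0.6503 y=0.5257
p 0.72 ctr [485.6 376.4] mean [472.4 370.8] size [102.  232.8] yaw -85.2 n 38950
t=21.2 tcp [0.5005 0.3746 0.1125] jaw 95.1 j6 -136 w 0.245 -> travel [-0.02  0.2   9.6 ] roll -0.1 F [0.5 0.1 0.3]
```

View pics/w8.png

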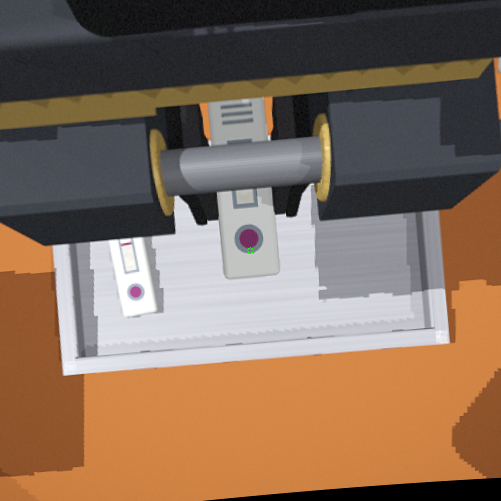

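The tray's near rim runs (64,375) to (450,342), which puts the tray centre at about (.499,.377). The held test hangs in line over the middle slot, with the old test at about (135,280). Lower and release.

Emit:
arm_command(rows=[{"travel": [0, 0.1, 4], "roll": 0, "fingers": 15}, {"travel": [0, 0.1, 7], "roll": 0, "fingers": 15}, {"travel": [0, 0.1, 9], "roll": 0, "fingers": 15}, {"travel": [0, 0.1, 9.6], "roll": 0, "fingers": 15}, {"travel": [0, 0.1, 9.65], "roll": 0, "fingers": 15}, {"travel": [0, 0.1, 9.65], "roll": 0, "fingers": 15}])

```text
time_s: 21.8
tcp_pos: [0.5014, 0.3765, 0.0171]
ee_rot: [[-0.996, -0.089, 0.001], [-0.089, 0.996, 0.001], [-0.001, 0.001, -1.0]]
wrist_force: [0.1, 0.3, 1.0]
gripper_width: 0.251
```

Emit:
arm_command(rows=[{"travel": [0, 0, 0], "roll": 0, "fingers": 30}, {"travel": [0, 0, 0], "roll": 0, "fingers": 45}, {"travel": [0, 0, 0], "roll": 0, "fingers": 45}, {"travel": [0, 0, 0], "roll": 0, "fingers": 45}, {"travel": [0, 0, -3], "roll": 0, "fingers": 45}, {"travel": [0, 0, -7], "roll": 0, "fingers": 45}, {"travel": [0, 0, -12], "roll": 0, "fingers": 45}, {"travel": [0, 0, -16], "roll": 0, "fingers": 45}, {"travel": [0, 0, -16], "roll": 0, "fingers": 45}])

```text
time_s: 22.7
tcp_pos: [0.5037, 0.3794, 0.1838]
ee_rot: [[-0.996, -0.091, 0.011], [-0.091, 0.996, 0.01], [-0.011, 0.009, -1.0]]
wrist_force: [-0.5, -0.1, 0.8]
gripper_width: 0.447
```

Run:
```python
from h import *
plan(.418,-.206,.175,69.8)
```

```text
t=22.7 tcp [0.5037 0.3794 0.1838] jaw 95.2 j6 -137 w 0.447 -> travel [ 13.88 -57.52   0.21] roll 25.4 F [-0.5 -0.1  0.8]
```

Emit:
arm_command(rows=[{"travel": [6.8, -28.6, 0], "roll": 0, "fingers": 45}, {"travel": [6.8, -28.6, 0], "roll": 0, "fingers": 45}, {"travel": [6.8, -28.6, 0], "roll": 0, "fingers": 45}, {"travel": [6.8, -28.6, 0], "roll": 0, "fingers": 45}, {"travel": [6.8, -28.6, 0], "roll": 0, "fingers": 45}, {"travel": [6.8, -28.6, 0], "roll": 0, "fingers": 45}])

```text
time_s: 23.3
tcp_pos: [0.4577, 0.0837, 0.1758]
ee_rot: [[-0.996, -0.09, -0.0], [-0.09, 0.996, -0.0], [0.0, -0.0, -1.0]]
wrist_force: [0.7, 0.5, -0.0]
gripper_width: 0.448
```

Emit:
arm_command(rows=[{"travel": [6.7, -28.6, 0], "roll": 25.4, "fingers": 45}, {"travel": [6.7, -28.6, 0], "roll": 25.4, "fingers": 45}, {"travel": [6.7, -28.6, 0], "roll": 25.4, "fingers": 45}, {"travel": [6.7, -28.6, 0], "roll": 25.4, "fingers": 45}, {"travel": [6.7, -28.6, 0], "roll": 25.4, "fingers": 45}, {"travel": [6.7, -28.6, 0], "roll": 25.4, "fingers": 45}, {"travel": [6.7, -28.6, 0], "roll": 25.4, "fingers": 45}, {"travel": [6.7, -28.6, 0], "roll": 25.4, "fingers": 45}])

```text
time_s: 24.1
tcp_pos: [0.4171, -0.2059, 0.1756]
ee_rot: [[-0.937, 0.349, -0.001], [0.349, 0.937, 0.0], [0.001, 0.0, -1.0]]
wrist_force: [-0.4, 0.4, -0.0]
gripper_width: 0.451
```

Run:
```python
from h import *
look('w9','test_a_mid',.006)
plan(.418,-.206,.0125,69.8)
```

```text
top-left x=0.5171 y=-0.1059
t=24.2 tcp [ 0.4177 -0.2045  0.1758] jaw 69.8 j6 -104 w 0.448 -> travel [-0.08 -0.14 16.33] roll -0.0 F [-1.1  0.  -0.9]
```

The network missed it, so I threshold the white slab in the orthophoto.

Run:
```python
from h import *
o=cv2.imread('pics/w9.png')
m=(o.min(2)>170).astype(np.uint8);m=cv2.morphologyEx(m,cv2.MORPH_CLOSE,np.ones((9,9)))
for c in cv2.findContours(m,0,2)[0]:
    if cv2.contourArea(c)<1000: continue
    r=cv2.minAreaRect(c);b=cv2.boxPoints(r);e=max([b[1]-b[0],b[2]-b[1]],key=np.linalg.norm)
    print('x %.4f y %.4f'%(.5171-r[0][1]*.0005,-.1059-r[0][0]*.0005),np.array(r[1])*.5,'yaw %.1f'%((np.degrees(np.arctan2(-e[0],-e[1]))+90)%180-90))
```

```text
x 0.3290 y -0.1326 [25.88506889 27.11221313] yaw -85.6
x 0.4145 y -0.2068 [21.24631882 68.89228058] yaw -22.0
```

View pics/w9.png

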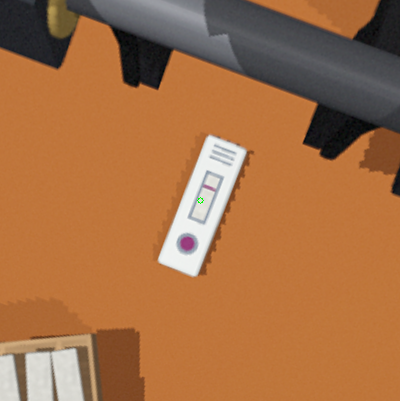

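Test B fits 68.9 x 21.2 mm, centre (.4145,-.2068), yaw -22°. In the picture it is centred near (203,206), which agrees.

Emit:
arm_command(rows=[{"travel": [0.25, -0.2, 5], "roll": 1.8, "fingers": 45}, {"travel": [0.25, -0.2, 10], "roll": 1.8, "fingers": 45}, {"travel": [0.25, -0.2, 14], "roll": 1.8, "fingers": 45}, {"travel": [0.25, -0.2, 16], "roll": 1.8, "fingers": 45}, {"travel": [0.25, -0.2, 16.3], "roll": 1.8, "fingers": 45}, {"travel": [0.25, -0.2, 16.3], "roll": 1.8, "fingers": 15}, {"travel": [0.25, -0.2, 16.3], "roll": 1.8, "fingers": 15}, {"travel": [0.25, -0.2, 16.3], "roll": 1.8, "fingers": 15}, {"travel": [0.25, -0.2, 16.3], "roll": 1.8, "fingers": 15}, {"travel": [0.25, -0.2, 16.3], "roll": 1.8, "fingers": 15}])

```text
time_s: 25.2
tcp_pos: [0.4153, -0.2059, 0.0135]
ee_rot: [[-0.927, 0.375, 0.001], [0.375, 0.927, -0.0], [-0.001, 0.0, -1.0]]
wrist_force: [0.5, 0.4, 0.5]
gripper_width: 0.24
```

Emit:
arm_command(rows=[{"travel": [0, 0, -1], "roll": 0, "fingers": 15}, {"travel": [0, 0, -3], "roll": 0, "fingers": 15}, {"travel": [0, 0, -6], "roll": 0, "fingers": 15}, {"travel": [0, 0, -10], "roll": 0, "fingers": 15}, {"travel": [0, 0, -10], "roll": 0, "fingers": 15}, {"travel": [0, 0, -10], "roll": 0, "fingers": 15}])

```text
time_s: 25.8
tcp_pos: [0.4151, -0.2061, 0.1145]
ee_rot: [[-0.927, 0.376, 0.003], [0.376, 0.927, -0.0], [-0.003, 0.001, -1.0]]
wrist_force: [-0.3, -0.0, -1.2]
gripper_width: 0.243
```

Run:
```python
from h import *
plan(.506,.307,.1125,95.2)
```

```text
t=25.8 tcp [ 0.4151 -0.2061  0.1145] jaw 67.9 j6 -106 w 0.243 -> travel [10.86 50.97  0.22] roll -27.3 F [-0.3 -0.  -1.2]
```

Emit:
arm_command(rows=[{"travel": [5.4, 25.5, 0], "roll": 0, "fingers": 15}, {"travel": [5.4, 25.5, 0], "roll": 0, "fingers": 15}, {"travel": [5.4, 25.5, 0], "roll": 0, "fingers": 15}, {"travel": [5.4, 25.5, 0], "roll": 0, "fingers": 15}, {"travel": [5.4, 25.5, 0], "roll": 0, "fingers": 15}, {"travel": [5.4, 25.5, 0], "roll": 0, "fingers": 15}])

```text
time_s: 26.4
tcp_pos: [0.461, 0.0543, 0.1123]
ee_rot: [[-0.929, 0.371, -0.0], [0.371, 0.929, -0.0], [0.0, -0.0, -1.0]]
wrist_force: [1.0, 0.4, -0.1]
gripper_width: 0.242
```

Emit:
arm_command(rows=[{"travel": [5.4, 25.5, 0], "roll": -27.3, "fingers": 15}, {"travel": [5.4, 25.5, 0], "roll": -27.3, "fingers": 15}, {"travel": [5.4, 25.5, 0], "roll": -27.3, "fingers": 15}, {"travel": [5.4, 25.5, 0], "roll": -27.3, "fingers": 15}, {"travel": [5.4, 25.5, 0], "roll": -27.3, "fingers": 15}, {"travel": [5.4, 25.5, 0], "roll": -27.3, "fingers": 15}, {"travel": [5.4, 25.5, 0], "roll": -27.3, "fingers": 15}, {"travel": [5.4, 25.5, 0], "roll": -27.3, "fingers": 15}])

```text
time_s: 27.2
tcp_pos: [0.5052, 0.3054, 0.1118]
ee_rot: [[-0.996, -0.091, -0.003], [-0.091, 0.996, -0.002], [0.003, -0.002, -1.0]]
wrist_force: [-0.2, -0.2, -0.2]
gripper_width: 0.245
```

Run:
```python
from h import *
look('w10','tray',.014,.15,.0006)
plan(.506,.307,.0165,95.2)
```

```text
top-left x=0.6552 y=0.4554
p 0.83 ctr [500.8 377.5] mean [473.2 375.7] size [134.1 233.3] yaw -85.2 n 37716
t=27.3 tcp [0.5056 0.3051 0.1127] jaw 95.2 j6 -132 w 0.239 -> travel [-0.07  0.19  9.62] roll -0.0 F [ 0.1 -0.1 -0.8]
```

View pics/w10.png

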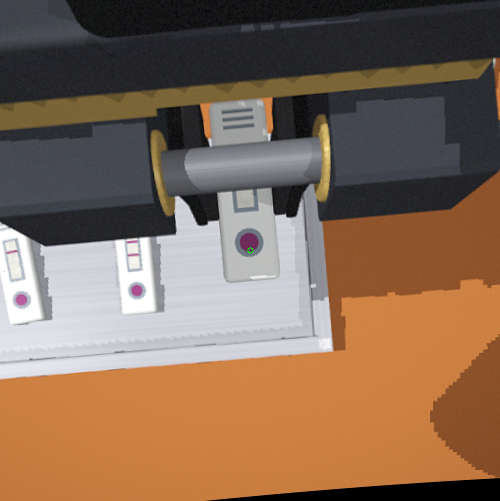

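The right wall's inner edge is at col ~308, about 35 mm from the TCP at (250,250). Test A is at col ~137. I shift 4 mm toward +y and open only to 35%.

Emit:
arm_command(rows=[{"travel": [0, 0.4, 4], "roll": 0, "fingers": 15}, {"travel": [0, 0.4, 7], "roll": 0, "fingers": 15}, {"travel": [0, 0.4, 9], "roll": 0, "fingers": 15}, {"travel": [0, 0.4, 9.6], "roll": 0, "fingers": 15}, {"travel": [0, 0.4, 9.65], "roll": 0, "fingers": 15}, {"travel": [0, 0.4, 9.65], "roll": 0, "fingers": 15}])

```text
time_s: 27.9
tcp_pos: [0.5061, 0.3105, 0.0174]
ee_rot: [[-0.996, -0.091, 0.001], [-0.091, 0.996, 0.001], [-0.001, 0.001, -1.0]]
wrist_force: [-0.3, 0.8, -0.0]
gripper_width: 0.245
```

Emit:
arm_command(rows=[{"travel": [0, 0, 0], "roll": 0, "fingers": 30}, {"travel": [0, 0, 0], "roll": 0, "fingers": 35}, {"travel": [0, 0, 0], "roll": 0, "fingers": 35}, {"travel": [0, 0, 0], "roll": 0, "fingers": 35}, {"travel": [0, 0, -3], "roll": 0, "fingers": 35}, {"travel": [0, 0, -7], "roll": 0, "fingers": 35}, {"travel": [0, 0, -12], "roll": 0, "fingers": 35}, {"travel": [-3, 0, -17], "roll": 0, "fingers": 35}, {"travel": [-7, 0, -21], "roll": 0, "fingers": 35}, {"travel": [-7, 0, -21], "roll": 0, "fingers": 35}])

```text
time_s: 28.9
tcp_pos: [0.5794, 0.3188, 0.2323]
ee_rot: [[-0.996, -0.091, 0.009], [-0.091, 0.996, 0.005], [-0.009, 0.005, -1.0]]
wrist_force: [-1.0, -0.3, -0.6]
gripper_width: 0.349
```

Run:
```python
from h import *
plan(.506,.307,.2)
s=sense();p,d=capture('wrist');C=cam('wrist',s);np.save('pics/fd.npy',d)
a=ortho(p[:,:,::-1],C,.40,.60,.24,.52,.009,.0005)
p2,_=capture('side');p3,_=capture('scene')
b=[ortho(q[:,:,::-1],cam(n),.53,.73,-.1,.1,.06,.0007) for q,n in((p2,'side'),(p3,'scene'))]
b=np.hstack(b);b=cv2.resize(b,(560,280*560//b.shape[1] if 0 else int(b.shape[0]*560/b.shape[1])))
cv2.imwrite('pics/f.png',np.vstack([a[:,:560],b])[:600])
for n in('side','scene'):
  for l in('lancet_a_mid','test_a_mid','test_old_mid','buffer_mid'):
    for r in search_frame(n,l)[:5]: print(n,l,round(r['p'],2),np.round(r['position'],3))
# depth-based tilt of each white slab
m=(a.min(2)>190).astype(np.uint8)
K,D,R,o=C
for r in cut_out('wrist','test_a_mid')+cut_out('wrist','test_old_mid'):
    mk=cv2.erode(r['mask'].astype(np.uint8),np.ones((5,5)));v,u=np.nonzero(mk*(d>0))
    n=cv2.undistortPoints(np.c_[u,v].astype(float).reshape(-1,1,2),K,D)[:,0]
    P=(np.c_[n,np.ones(len(n))]*d[v,u][:,None])@R.T+o;c=P.mean(0);w=np.linalg.svd(P-c,full_matrices=False)[2][2]
    print('tilt deg %.1f'%np.degrees(np.arccos(abs(w[2]))),c.round(4),round(r['p'],2))
```

```text
t=28.9 tcp [0.5794 0.3188 0.2323] jaw 95.2 j6 -128 w 0.349 -> travel [ 7.44 -0.52  3.15] roll 0.0 F [-1.  -0.3 -0.6]
side lancet_a_mid 0.18 [0.503 0.39  0.005]
side test_a_mid 0.82 [0.498 0.375 0.007]
side test_old_mid 0.61 [0.498 0.452 0.009]
side buffer_mid 0.6 [ 0.597 -0.027  0.05 ]
scene test_a_mid 0.73 [0.506 0.375 0.004]
scene test_old_mid 0.74 [0.499 0.447 0.006]
scene buffer_mid 0.74 [ 0.613 -0.022  0.052]
scene buffer_mid 0.67 [ 0.534 -0.325  0.088]
tilt deg 0.2 [0.5029 0.377  0.0072] 0.61
tilt deg 0.3 [0.4962 0.4495 0.0072] 0.66
```

View pics/f.png

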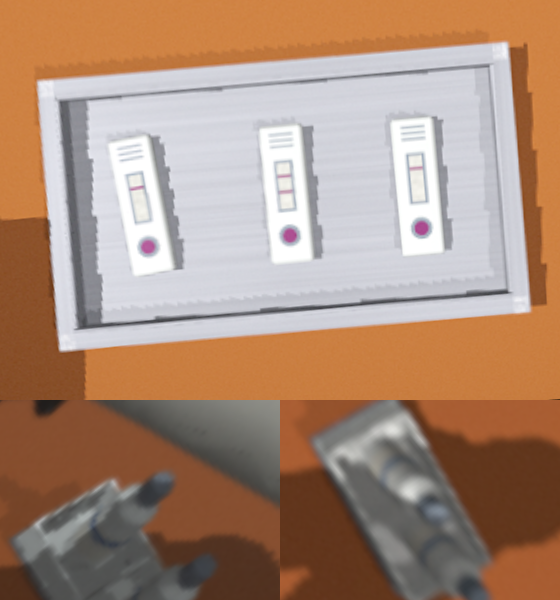

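The tray shows all three tests flat, in line and face up, at cols ~140 (old), ~287 and ~416. The bottle stands upright in its bay. One last depth check on test B and the bottle top, then hand in.

Run:
```python
from h import *
s=sense();p,d=capture('wrist');C=cam('wrist',s);K,D,R,o=C
def at(x,y,z):
    u,v=proj([[x,y,z]],C)[0].round().astype(int);n=cv2.undistortPoints(np.array([[[u,v]]],float),K,D)[0,0]
    return (R@(np.r_[n,1]*d[v,u])+o).round(4)
c=np.array([.60-185*.0005,.52-416*.0005])
ax=np.array([.996,.09])
for t in(-.03,0,.03): print('testB',at(*(c+t*ax),.009), 'at +-8mm across',at(*(c+t*ax+.008*np.array([-.09,.996])),.009))
p,d=capture('scene');C=cam('scene');K,D,R,o=C
for z in(.081,.06,.045): print('bottle',at(.6005,-.031,z))
finish_job();print(sense()['time_s'])
```

```text
testB [0.4778 0.3096 0.0073] at +-8mm across [0.4771 0.3169 0.0074]
testB [0.5071 0.3123 0.0059] at +-8mm across [0.5064 0.3198 0.007 ]
testB [0.5375 0.3152 0.0063] at +-8mm across [0.5368 0.3227 0.0063]
bottle [ 0.6009 -0.0319  0.0802]
bottle [ 0.6073 -0.0249  0.0694]
bottle [ 0.6115 -0.0223  0.0607]
the job is handed in; nothing more can be done
the job is handed in; nothing more can be done
```

The table is cleared and the job is handed in, at about 29 s on the robot's clock. I got no verdict back.

**What I did**
- Both lancets went into the sharps container first.
- The bottle came next, set upright in the empty bay. I moved it before the tests because it stood in the way of gripping one of them.
- The two tests then went into the tray beside the earlier one.

**Last checks**
- **Lancets:** the wrist picture showed both inside the box, under its lid. I did not look again after that.
- **Tests:** all three lie face up, side by side and in line with the tray. The middle one tilts 0.2°. The one nearest the -y wall reads level to about 1.5 mm along its length, which is within the depth noise.
- **Earlier test:** it is within about 5 mm of where it was first measured, which is within measuring error.
- **Bottle:** the cap top reads 80 mm high against 81 mm expected, about 1 mm from the bay centre I had measured.

**Misses and disagreements**
- The network missed lancet 1 and test B in their close-ups, so I measured those from the picture.
- In the final views it listed only one of the two placed tests, and the scene camera gave one false bottle, at the sharps box.
- The tray measured about 232 mm long against the 220 mm given, so I shifted the last test 4 mm away from the wall.

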